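# Stack up the slip clutch of a paper-feed drive

## Task

Rebuild the slip clutch on the upright shaft of its hub, in this order from the bottom: the large friction disc, the toothed drive gear, the small friction disc, and last the pressure plate with its collar upward. As each part goes on, press it firmly down (5 newtons or more) so that it lies flat before you fetch the next, and leave the finished stack standing free.

Things in the scene. Friction and masses are not known exactly. Their poses are not given: they have to be found in the camera images.
- clutch_hub: Fixed target: a grey clamping block 88x88x18 mm (a black knob sticks out low at its -y side) that holds the clutch hub upright: belt pulley, steel flange of 58 mm diameter, its flat top 40 mm above the bench, and from its middle a shaft of 16 mm diameter rising 40 mm above the flange top, the upper 10 mm tapering to an 8 mm tip. Origin: centre of the block's underside, z up along the shaft.
- hub_seat (a point): Point on the shaft axis at the flat top of the hub's flange (40 mm above the bench), where the lowest part of the stack lies; z up along the shaft. The shaft's tip is 40 mm above it.
- large_disc: Large friction disc: brown flat ring, 58 mm outside, 20 mm bore, 7 mm thick, 50 g, lying flat on the bench; both faces alike. Origin: centre of its underside, z up. Goes first, its underside on the flange.
- drive_gear: Drive gear: black plastic spur gear, 62 mm over the teeth (32 teeth, 3 mm deep), 20 mm bore, 11 mm thick, 50 g, lying flat on the bench; both faces alike. Origin: centre of its underside, z up. Goes second; its underside ends 7 mm above the flange top.
- small_disc: Small friction disc: brown flat ring like the large one but 44 mm outside, 20 mm bore, 7 mm thick, 50 g, lying flat; both faces alike. Origin: centre of its underside, z up. Goes third; its underside ends 18 mm above the flange top.
- pressure_plate: Pressure plate: steel, a round flange 46 mm in diameter and 5 mm thick at the bottom, on it a collar 32 mm in diameter with a clamping slit, 16 mm high in all, 20 mm bore right through, 120 g, standing on its flange. Origin: centre of its underside, z up. Goes last, collar up; its underside ends 25 mm above the flange top.
Things that resemble listed ones, but are neither listed nor needed, are in the scene too. There is more than one size of the drive_gear; the one meant has the size given above.

How it is judged:
On the way, in this order (a step that is already met when the one before it is completed fails the run):
1. the large friction disc is on the shaft, flat on the hub's flange, and is pressed onto it with more than 4 N (horizontal distance between large_disc and hub_seat below 0.004 m and z of large_disc in the frame of hub_seat between -0.002 and 0.002 m and angle between large_disc's own z axis and vertical below 0.06 rad and contact force between large_disc and clutch_hub above 4 N), for 0.15 s.
2. the drive gear is on the shaft, flat on the large friction disc, and is pressed onto it with more than 4 N (horizontal distance between drive_gear and hub_seat below 0.004 m and z of drive_gear in the frame of hub_seat between 0.005 and 0.009 m and angle between drive_gear's own z axis and vertical below 0.06 rad and contact force between drive_gear and large_disc above 4 N), for 0.15 s.
3. the small friction disc is on the shaft, flat on the drive gear, and is pressed onto it with more than 4 N (horizontal distance between small_disc and hub_seat below 0.004 m and z of small_disc in the frame of hub_seat between 0.016 and 0.02 m and angle between small_disc's own z axis and vertical below 0.06 rad and contact force between small_disc and drive_gear above 4 N), for 0.15 s.
4. the pressure plate is on the shaft, flat on the small friction disc, and is pressed onto it with more than 4 N (horizontal distance between pressure_plate and hub_seat below 0.004 m and z of pressure_plate in the frame of hub_seat between 0.023 and 0.027 m and angle between pressure_plate's own z axis and vertical below 0.06 rad and contact force between pressure_plate and small_disc above 4 N), for 0.15 s.
At the end, for the whole second after the job is handed in: On the hub's shaft lie, from the bottom, the large friction disc, the drive gear, the small friction disc and the pressure plate with its collar up: undersides 0, 7, 18 and 25 mm above the flange top, each within 2 mm, centred within 4 mm, tilted less than 0.06 rad, at rest and released (horizontal distance between each of large_disc, drive_gear, small_disc, pressure_plate and hub_seat below 0.004 m and z of large_disc in the frame of hub_seat between -0.002 and 0.002 m and angle between each of large_disc, drive_gear, small_disc, pressure_plate's own z axis and vertical below 0.06 rad and linear speed of each of large_disc, drive_gear, small_disc, pressure_plate below 0.02 m/s and z of drive_gear in the frame of hub_seat between 0.005 and 0.009 m and z of small_disc in the frame of hub_seat between 0.016 and 0.02 m and z of pressure_plate in the frame of hub_seat between 0.023 and 0.027 m); the robot touches nothing.
It also fails if it takes over 109 s, if anything falls off the work surface, if the arm or the gripper's body presses on something with over 40 N, if the wrist force passes 120 N, or if a joint passes its speed limit or range.

## Robot

A 6-joint arm with a two-finger parallel gripper is mounted at the origin on a cart in front of the work surface, level with it; the furniture and walls round the work are solid. World frame = base frame: x ahead of the robot, y to its left, z up, the work surface at z = 0. Lengths are in m, angles in rad, forces in N, time in s.
With the tool pointing down it reaches from about 0.35 to 0.975 m from the base axis. Payload 7.1 kg.
Tool frame: the origin (TCP) lies midway between the tips of the shut fingers; the grasp point (between the pads) lies 19 mm behind it; z points along the fingers, x is the direction in which the jaws open and shut, and the axes are right-handed (so a half turn about z gives the same grasp; the last joint's range is limited). The gripper opens to 88 mm and grips with 3 to 60 N. Pads are 20 mm wide; open, the fingers measure 115 mm over their backs; the gripper's body (75 mm by 178 mm) begins 61 mm behind the grasp point.
Start: joints at [-1.21, 0.423, 1.63, -0, 1.089, -0.019], TCP at [0.232, -0.58, 0.198] pointing down, gripper open.
Joint ranges: [-3, 3], [-0.9, 2.11], [0.09, 2.58], [-1.31, 4.45], [0.11, 2.69], [-2.54, 2.54]. Speed limits (rad/s): [2.39, 2.39, 3.01, 3.14, 3.14, 3.14].

## Interface

Orientations are given as a unit quaternion [w, x, y, z].
In Python, from station import move_pose, movel, movej, command_gripper, wait, inverse_kinematics, read_camera, camera_info, MotionError, job_done, get_time, get_joint_pos, get_qvel, get_effort, get_tcp_pos, get_ee_rot, get_ft_force, get_ft_torque, get_grip_width gives the robot as it stands. Calls block until the motion is done:
- move_pose(position, orientation): joint-space move of the TCP to a pose.
- movel(position, frame=None, v=0.15, until_force=None): straight line of the TCP; frame=None keeps the orientation; v is the mean speed in m/s. With until_force (N) it stops when the force on the tool has changed by that much, and returns True; else False.
- movej(angles): joint-space move.
- command_gripper(opening): opening from 0.0 (shut) to 1.0 (fully open); the grip force is fixed at half the most; returns when the fingers have stopped.
- wait(seconds).
- inverse_kinematics(position, orientation): joint angles nearest the present ones, or None.
- read_camera(name): name is "scene" or "top" or "wrist"; returns the picture (420x560x3 uint8, red, green, blue); there is no depth.
- camera_info(name): a dict with "intrinsics" (3x3 intrinsics, pixels), "T" (4x4, takes a point from camera to world coordinates); the wrist camera has in their place "tool_from_camera" (4x4, takes a point from camera to tool coordinates, whose origin is the TCP and whose axes are the tool frame's). Camera axes: x right, y up, looking along -z (the intrinsics and any distortion apply to the point x, -y, -z); pixel columns grow to the right and rows downward; lengths in m; the calibration is good to about 2 mm. A picture is of the moment at which its call begins: read the wrist's pose just before it. camera_info takes no time and is no camera call.
A pose or a line that the arm cannot do raises MotionError and nothing moves.
- job_done(): hands the job in, once; it reports no verdict.
Readings, each from a call of its own:
- get_time(): time.
- get_joint_pos(): joint angles.
- get_qvel(): joint speeds.
- get_effort(): joint torques, N m.
- get_tcp_pos(): TCP position.
- get_ee_rot(): TCP orientation.
- get_ft_force(): force on the tool from outside, world axes, zero at the start.
- get_ft_torque(): the same for the moment, N m.
- get_grip_width(): opening from 0.0 (shut) to 1.0 (fully open).
Only numpy, scipy, OpenCV 4.12 (cv2) and the standard library are available. Lean on these libraries where they do the work, as an engineer would, in place of code of your own. Each camera call takes 0.05 s, during which the arm holds its last target.

## Working session

There is one attempt and no reset: what is moved stays moved. The work goes in short steps, each a Python script; the robot and the scene stay as the last script left them, time stands still between calls to the robot, and variables do not carry over. Pictures are saved under pics/ and viewed, and the job is handed in when it is done.

```bash
ls; mkdir -p pics; python3 - <<'E'
from station import *
import cv2,numpy as np
for n in("scene","top","wrist"):
    im=read_camera(n); cv2.imwrite(f"pics/{n}0.png",im[:,:,::-1])
    c=camera_info(n); print(n,{k:np.round(np.array(v),4).tolist() if not isinstance(v,str) else v for k,v in c.items()})
print(get_time(),get_tcp_pos(),get_ee_rot(),get_grip_width(),get_ft_force())
E
```

```text
pics
scene {'intrinsics': [[484.2918, 0.0, 285.997], [0.0, 484.2918, 213.1164], [0.0, 0.0, 1.0]], 'T': [[-0.9109, 0.3216, -0.2586, 0.2206], [-0.4126, -0.7082, 0.5728, 0.6489], [0.0011, 0.6285, 0.7778, 0.9305], [0.0, 0.0, 0.0, 1.0]]}
top {'intrinsics': [[476.3435, 0.0, 280.8341], [0.0, 476.3435, 217.3144], [0.0, 0.0, 1.0]], 'T': [[-0.0199, 0.9835, -0.1796, 0.3491], [-0.9996, -0.0163, 0.0215, 0.043], [0.0182, 0.18, 0.9835, 0.9868], [0.0, 0.0, 0.0, 1.0]]}
wrist {'intrinsics': [[306.3027, 0.0, 282.2137], [0.0, 306.3027, 213.0854], [0.0, 0.0, 1.0]], 'tool_from_camera': [[1.0, 0.0015, 0.0012, -0.0004], [0.0018, -0.9644, -0.2644, -0.0733], [0.0008, 0.2644, -0.9644, -0.1861], [0.0, 0.0, 0.0, 1.0]]}
0.15 [ 0.23157048 -0.58000725  0.19756931] [-3.66145942e-04  8.27864843e-01 -5.60927287e-01 -4.96928133e-04] 1.0070879276894593 [ 0.28080393 -0.63227504 -0.51679787]
```

View pics/top0.png

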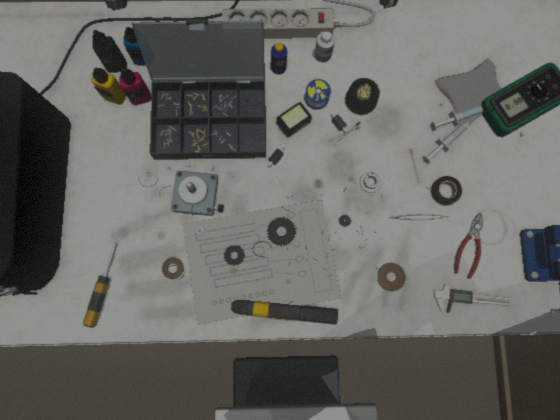

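View pics/scene0.png

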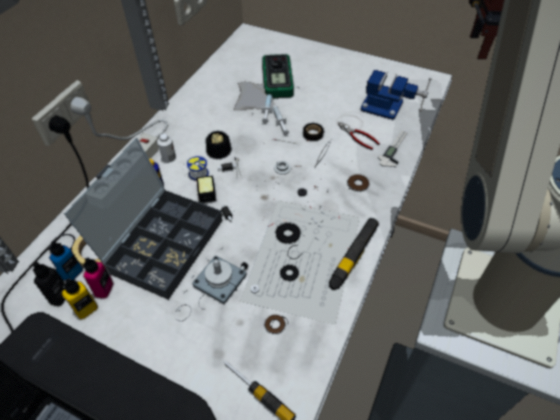

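View pics/wrist0.png

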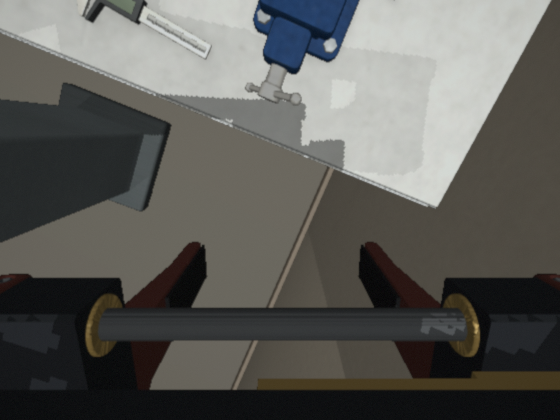

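```bash
cat > h.py <<'E'
from station import *
import cv2,numpy as np
from scipy.spatial.transform import Rotation as R
def rq(q): return R.from_quat([q[1],q[2],q[3],q[0]])
def camT(n,tp=None,q=None):
    c=camera_info(n)
    if n!="wrist": return np.array(c["intrinsics"]),np.array(c["T"])
    T=np.eye(4); T[:3,:3]=rq(q).as_matrix(); T[:3,3]=tp
    return np.array(c["intrinsics"]),T@np.array(c["tool_from_camera"])
def ray(u,v,z,K,T):
    d=np.linalg.inv(K)@[u,v,1]; d=T[:3,:3]@[d[0],-d[1],-d[2]]; o=T[:3,3]
    return o+d*(z-o[2])/d[2]
def proj(p,K,T):
    c=np.linalg.inv(T)@np.append(p,1); x=K@[c[0],-c[1],-c[2]]; return x[:2]/x[2]
def down(a):  # jaw direction at angle a in world xy
    r=R.from_matrix(np.column_stack([[np.cos(a),np.sin(a),0],[np.sin(a),-np.cos(a),0],[0,0,-1]])).as_quat()
    return [r[3],r[0],r[1],r[2]]
def crop(im,u,v,w,s,name):
    c=im[max(0,v-w):v+w,max(0,u-w):u+w]; cv2.imwrite(name,cv2.resize(c,None,fx=s,fy=s,interpolation=cv2.INTER_CUBIC)[:,:,::-1])
E
python3 - <<'E'
from h import *
im=cv2.imread("pics/top0.png")
c=im[150:310,140:480]; cv2.imwrite("pics/topc.png",cv2.resize(c,None,fx=2.35,fy=2.35,interpolation=cv2.INTER_CUBIC))
K,T=camT("top")
for n,u,v,z in[("hubflange",193,188,.04),("tip",191,187,.08),("small",173,268,.007),("large",391,277,.007),("gearB",281,231,.011),("gearS",234,255,.011),("plate",370,182,.016),("blackring",446,190,.01)]:
    print(n,ray(u,v,z,K,T).round(4))
E
```

```text
hubflange [0.5857 0.2001 0.04  ]
tip [0.5778 0.1973 0.08  ]
small [0.4265 0.244  0.007 ]
large [ 0.3998 -0.2021  0.007 ]
gearB [0.4985 0.0219 0.011 ]
gearS [0.4504 0.1193 0.011 ]
plate [ 0.599  -0.1677  0.016 ]
blackring [ 0.5806 -0.3298  0.01  ]
```

View pics/topc.png

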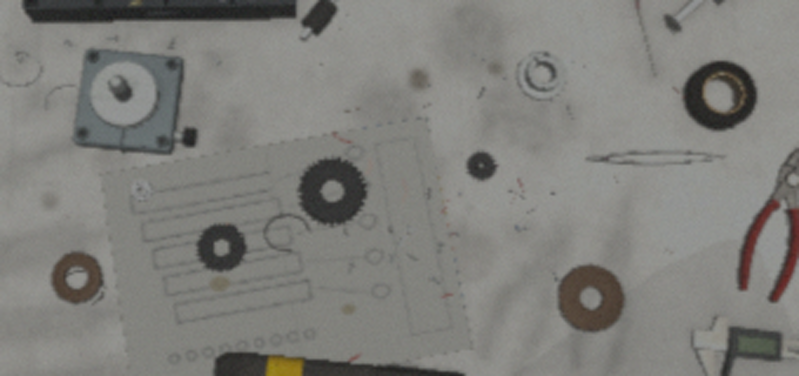

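```bash
python3 - <<'E'
from h import *
p=np.array([.3998,-.2021]); a=np.arctan2(p[1],p[0])
t=get_time(); move_pose([*p,.11],down(a)); print(get_time()-t)
tp,q=get_tcp_pos(),get_ee_rot(); im=read_camera("wrist"); cv2.imwrite("pics/w1.png",im[:,:,::-1])
np.save("w1.npy",np.r_[tp,q]); print(tp,q,get_joint_pos(),get_ft_force())
K,T=camT("wrist",tp,q); print(proj([*p,.007],K,T))
E
```

```text
1.5583
[ 0.40030281 -0.20299007  0.11030725] [ 1.91977220e-04  9.72625677e-01 -2.32376861e-01  4.99622811e-04] [-4.96081339e-01  3.07163897e-01  2.07400463e+00 -9.79843689e-05
  7.59442373e-01 -2.65468809e-02] [ 0.31285802 -0.32193654  0.58837047]
[281.14675014 206.66048895]
```

View pics/w1.png

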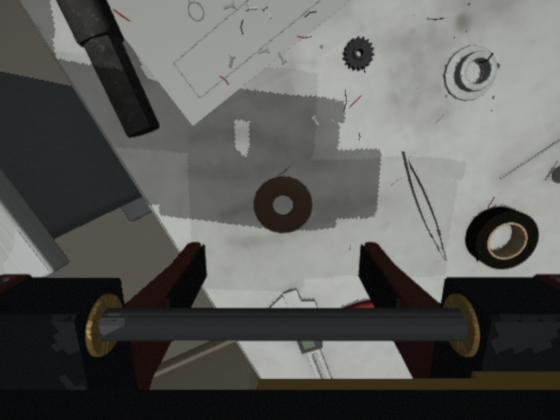

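The view shows the large disc at (282,204), bore at (283,205), and the pressure plate, collar up, at (471,72). I'll grasp the disc now.

```bash
python3 - <<'E'
from h import *
w=np.load("w1.npy"); K,T=camT("wrist",w[:3],w[3:])
d=ray(282.7,204.5,.007,K,T); pl=ray(472,70,.016,K,T); print(d,pl)
for c in (253.5,312): print(ray(c,204.5,.007,K,T))
a=np.arctan2(-.2021,.3998); q=down(a)
t=get_time()
movel([d[0],d[1],.015],q,v=.15)
movel([d[0],d[1],.002],q,v=.05)
print(get_tcp_pos(),get_ft_force())
command_gripper(0.0); print(get_grip_width()*88,get_time()-t)
movel([d[0],d[1],.15],q,v=.2)
print(get_grip_width()*88,get_ft_force(),get_time())
h=np.array([.582,.199]); a=np.arctan2(h[1],h[0]); y=np.array([np.sin(a),-np.cos(a)])
c=h+.115*y; move_pose([*c,.2],down(a))
tp,q=get_tcp_pos(),get_ee_rot(); im=read_camera("wrist"); cv2.imwrite("pics/w2.png",im[:,:,::-1])
np.save("w2.npy",np.r_[tp,q]); K,T=camT("wrist",tp,q);print(proj([*h,.04],K,T),get_time())
E
```

```text
[ 0.40212992 -0.20085631  0.007     ] [ 0.59799468 -0.16735078  0.016     ]
[ 0.37683455 -0.18797046  0.007     ]
[ 0.42751875 -0.21378978  0.007     ]
[ 0.40201239 -0.20076686  0.00188536] [-0.68675182  0.81541187  0.04946732]
0.38076778668656974 2.5333999999999994
0.556516742944491 [ 0.14337639  1.239974   -0.33068554] 5.1833
[282.06428692  86.68645276] 6.6083
```

View pics/w2.png

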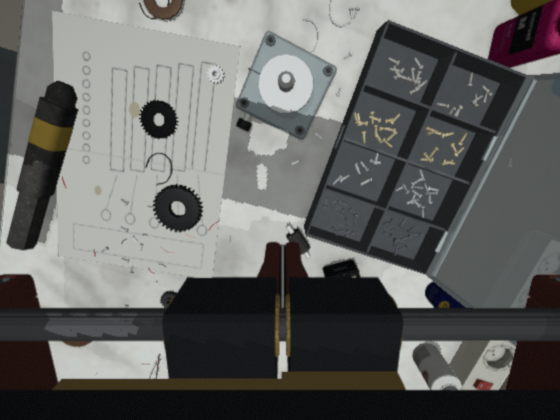

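```bash
python3 - <<'E'
from h import *
im=read_camera("top"); c=im[150:310,140:480]; cv2.imwrite("pics/top2.png",cv2.resize(c,None,fx=2.35,fy=2.35,interpolation=cv2.INTER_CUBIC)[:,:,::-1])
w=cv2.imread("pics/w2.png")[30:140,230:340]; cv2.imwrite("pics/w2c.png",cv2.resize(w,None,fx=5,fy=5,interpolation=cv2.INTER_CUBIC))
a=cv2.imread("pics/w1.png")[220:300,150:420]; b=cv2.imread("pics/w2.png")[220:300,150:420]
cv2.imwrite("pics/f.png",cv2.resize(np.vstack([a,b]),None,fx=2.9,fy=2.9,interpolation=cv2.INTER_CUBIC))
E
```

```text
(no output)
```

View pics/top2.png

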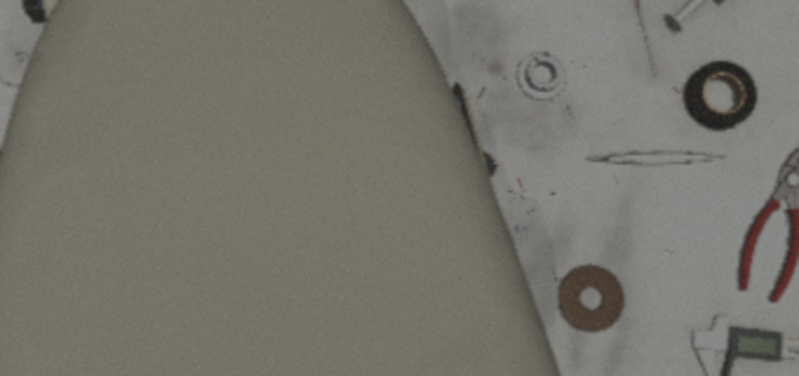

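View pics/w2c.png

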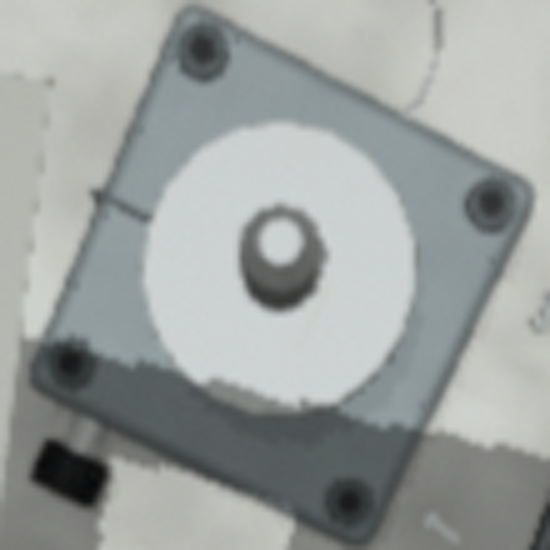

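View pics/f.png

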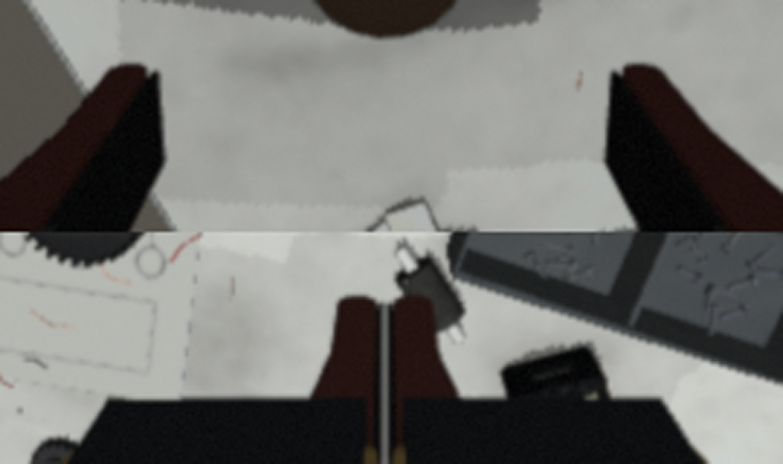

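```bash
python3 - <<'E'
from h import *
w=np.load("w2.npy"); K,T=camT("wrist",w[:3],w[3:])
print("hub",ray(286.2,83.4,.04,K,T),ray(286.4,78.6,.08,K,T))
# corners of block top, screws z=.018
s=np.array([(202,52),(491,203),(349,500),(71,362)])/5+[230,30]
print(np.mean([ray(*x,.018,K,T) for x in s],0))
print("gear",ray(178,208,.011,K,T),"small",ray(162,2,.007,K,T))
a=-.468; p=[.440,-.125]; t=get_time()
move_pose([*p,.06],down(a)); command_gripper(.7); print(get_time()-t)
f=movel([*p,-.02],v=.05,until_force=5); print(f,get_tcp_pos(),get_ft_force(),get_grip_width())
movel([*p,.06],v=.2); print(get_time())
E
```

```text
hub [0.58507788 0.20342858 0.04      ] [0.58517029 0.20218634 0.08      ]
[0.58493293 0.20278721 0.018     ]
gear [0.5020892  0.02514212 0.011     ] small [0.43086534 0.24192149 0.007     ]
2.2334000000000005
False [ 0.44022695 -0.12507694 -0.01974782] [ 0.0117307  -0.23535528  0.1393855 ] 0.698414718596926
11.1917
```

```bash
python3 - <<'E'
from h import *
p=[.440,-.125]
movel([*p,-.014],v=.2)
f=movel([*p,-.05],v=.03,until_force=4); print(f,get_tcp_pos(),get_ft_force(),get_grip_width(),get_joint_pos())
im=read_camera("wrist"); cv2.imwrite("pics/w3.png",im[:,:,::-1])
im=read_camera("scene"); cv2.imwrite("pics/s3.png",im[:,:,::-1]); print(get_time())
E
```

```text
True [ 0.44051583 -0.12515646 -0.02414829] [-0.50542051  0.0682391   8.47503514] 0.7008542054135966 [-3.02800441e-01  5.91927364e-01  2.09520534e+00 -2.13635848e-05
  4.53319572e-01  1.65165355e-01]
12.375
```

View pics/w3.png

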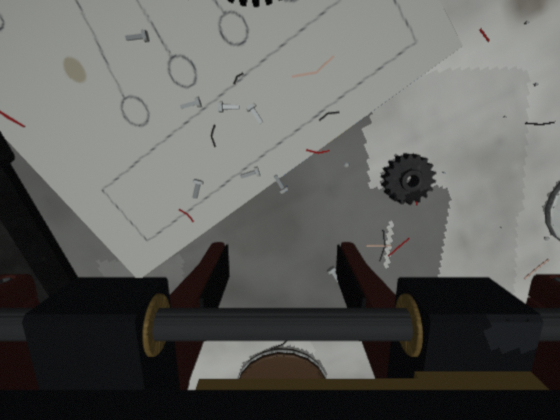

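View pics/s3.png

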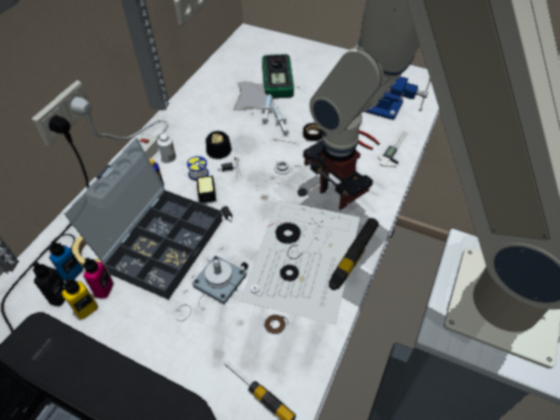

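```bash
cat >> h.py <<'E'
OFF=.0225
HUB=np.array([.585,.2028])
def pick(p,tip,a,lift=.16,open_=1.0,hover=.03):
    q=down(a)
    move_pose([*p,hover],q)
    if get_grip_width()<open_-.05: command_gripper(open_)
    movel([*p,tip-OFF],q,v=.08)
    print("at",np.round(get_tcp_pos(),4),np.round(get_ft_force(),2))
    command_gripper(0.0); print("width mm",get_grip_width()*88, np.round(get_tcp_pos(),4))
    movel([*p,lift],q,v=.25)
    print("lifted",get_grip_width()*88,np.round(get_ft_force(),2),"t",get_time())
E
python3 - <<'E'
from h import *
d=np.array([.4021,-.2009]); p=[.440,-.125]
movel([*p,.03],v=.2)
command_gripper(1.0)
pick(d,.0015,np.arctan2(d[1],d[0]))
im=read_camera("wrist"); cv2.imwrite("pics/w4.png",im[:,:,::-1])
E
```

```text
at [ 0.4023 -0.2008 -0.021 ] [0.99 0.06 0.59]
width mm 56.04276008198453 [ 0.4022 -0.201  -0.0208]
lifted 55.63590876250224 [ 0.07 -0.15 -1.3 ] t 16.1167
```

View pics/w4.png

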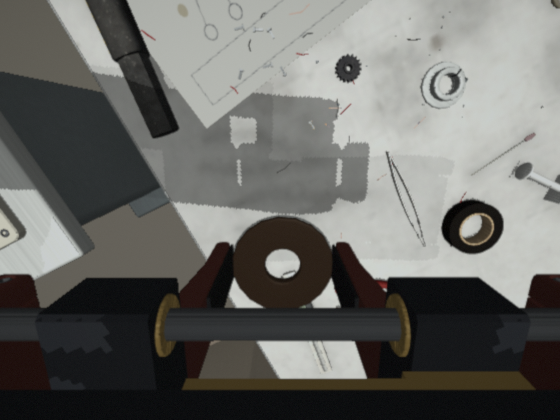

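```bash
cat >> h.py <<'E'
def place(zbase,grip_tip,a=None,off=(0,0),rel=.6):
    """zbase: height of part's underside when seated; grip_tip: tip height above underside; off: part centre in tool xy"""
    a=np.arctan2(HUB[1],HUB[0]) if a is None else a
    q=down(a); o=off[0]*np.array([np.cos(a),np.sin(a)])+off[1]*np.array([np.sin(a),-np.cos(a)])
    p=HUB-o; zs=zbase+grip_tip-OFF
    move_pose([*p,.095+grip_tip-OFF],q)
    print("pre",np.round(get_tcp_pos(),4),get_grip_width()*88)
    f=movel([*p,zs+.006],q,v=.1,until_force=12); print("down",f,np.round(get_tcp_pos(),4),np.round(get_ft_force(),2))
    if f: return False
    f=movel([*p,zs-.008],q,v=.03,until_force=9); wait(.3)
    print("press",f,"z err",round(get_tcp_pos()[2]-zs,4),np.round(get_ft_force(),2),get_grip_width()*88,get_time())
    return f
def uv_tool(p):
    c=camera_info("wrist"); T=np.array(c["tool_from_camera"]); return proj(p,np.array(c["intrinsics"]),T)
E
python3 - <<'E'
from h import *
for y in (-.002,0,.002): print(y,uv_tool([0,y,-.0225-.006]))
print(place(.04,.0015))
im=read_camera("wrist"); cv2.imwrite("pics/w5.png",im[:,:,::-1])
E
```

```text
-0.002 [282.12588682 261.84049604]
0 [282.13248127 265.13660604]
0.002 [282.13903518 268.41245443]
pre [0.5851 0.2017 0.0741] 55.946975258819805
down True [0.5831 0.2017 0.0454] [ 0.33  0.08 -0.73]
False
```

View pics/w5.png

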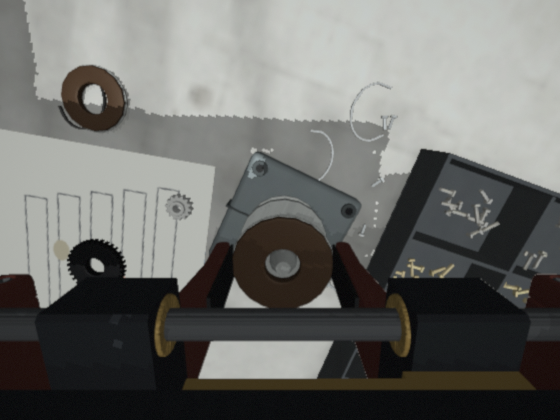

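```bash
python3 - <<'E'
from h import *
im=read_camera("wrist"); crop(im,283,262,60,6,"pics/w5c.png"); print(get_tcp_pos(),get_ft_force(),get_ft_torque(),get_time())
E
```

```text
[0.58489791 0.20237051 0.04757044] [-1.57037578 -0.2654309  -0.82392303] [ 0.01294342  0.2196085  -0.0485389 ] 18.2833
```

View pics/w5c.png

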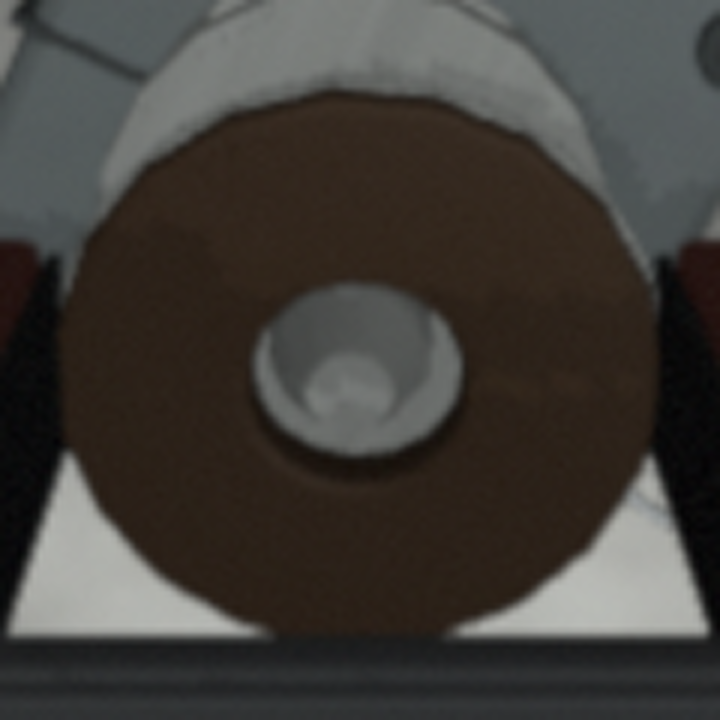

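```bash
cat >> h.py <<'E'
def press(zs,p=None,q=None,F=9):
    p=HUB if p is None else p
    f=movel([*p,zs+.004],q,v=.08,until_force=25)
    print("down",f,np.round(get_tcp_pos(),4),np.round(get_ft_force(),2))
    if f: return f
    f=movel([*p,zs-.010],q,v=.03,until_force=F); F0=get_ft_force(); wait(.3)
    print("press",f,"z err",round(get_tcp_pos()[2]-zs,4),np.round(F0,2),np.round(get_ft_force(),2),np.round(get_ft_torque(),2),get_grip_width()*88,get_time())
    return f
E
python3 - <<'E'
from h import *
print(press(.04+.0015-OFF))
im=read_camera("wrist"); cv2.imwrite("pics/w6.png",im[:,:,::-1])
E
```

```text
down False [0.5849 0.2027 0.023 ] [-2.16  0.36 -2.17]
press True z err -0.0012 [ 0.97 -0.    0.69] [ 1.69 -0.13  3.3 ] [-0.05 -0.51 -0.02] 55.99645855528216 19.3583
True
```

View pics/w6.png

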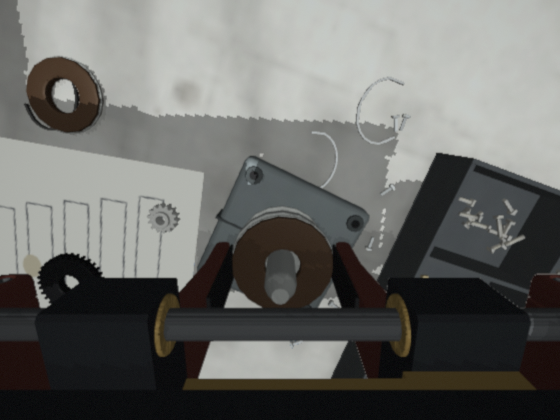

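```bash
cat >> h.py <<'E'
def firm(Fmin=8,step=.0015,n=6):
    z0=get_tcp_pos(); z=z0[2]
    for i in range(n):
        wait(.1)
        f=get_ft_force()[2]
        if f>Fmin: break
        z-=step; movel([z0[0],z0[1],z],v=.03,until_force=25)
    wait(.3); print("firm",i,np.round(get_tcp_pos(),4),np.round(get_ft_force(),2),get_time())
def release(to=1.0,zup=.11):
    command_gripper(to); p=get_tcp_pos(); print("rel",get_grip_width()*88,np.round(get_ft_force(),2))
    movel([p[0],p[1],zup],v=.25)
E
python3 - <<'E'
from h import *
firm()
E
```

```text
firm 1 [0.5841 0.203  0.0174] [-1.33 -0.92 13.15] 20.1583
```

```bash
cat >> h.py <<'E'
def look(p,z,name,a=None):
    a=np.arctan2(p[1],p[0]) if a is None else a
    move_pose([*p,z],down(a)); wait(.15)
    tp,q=get_tcp_pos(),get_ee_rot(); im=read_camera("wrist"); cv2.imwrite(f"pics/{name}.png",im[:,:,::-1]); np.save(f"{name}.npy",np.r_[tp,q]); print("look",get_time())
def wray(name,u,v,z):
    w=np.load(name+".npy"); K,T=camT("wrist",w[:3],w[3:]); return ray(u,v,z,K,T)
E
python3 - <<'E'
from h import *
release(.8); print(get_time())
look(np.array([.502,.025]),.085,"w7")
im=cv2.imread("pics/w7.png"); crop(im[:,:,::-1],282,205,70,5,"pics/w7c.png")
im=read_camera("top"); c=im[140:240,140:280]; cv2.imwrite("pics/top7.png",cv2.resize(c,None,fx=4,fy=4,interpolation=cv2.INTER_CUBIC)[:,:,::-1])
E
```

```text
rel 70.11080823732799 [-0.51  0.42 -0.78]
21.1417
look 22.15
```

View pics/w7.png

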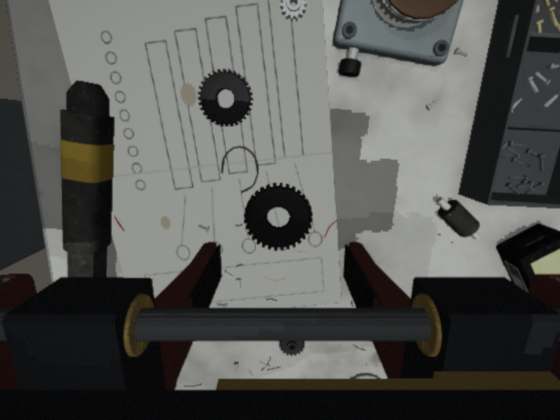

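View pics/w7c.png

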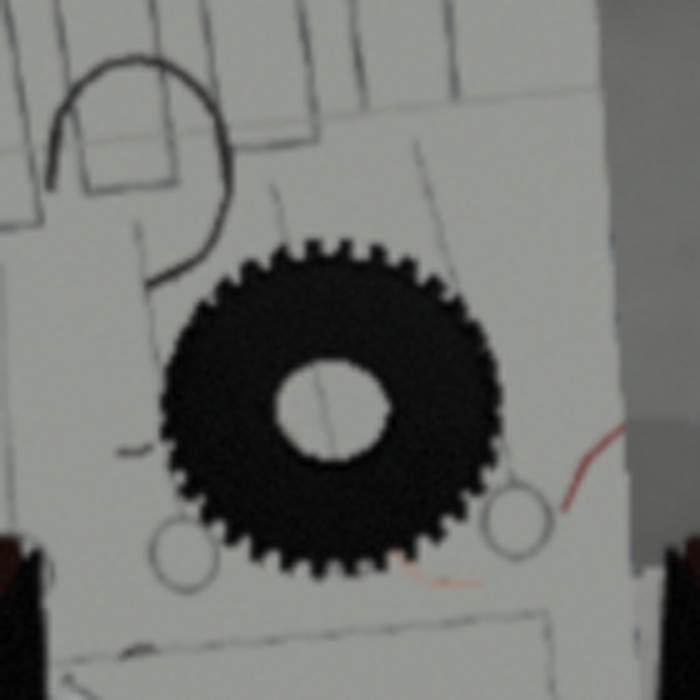

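View pics/top7.png

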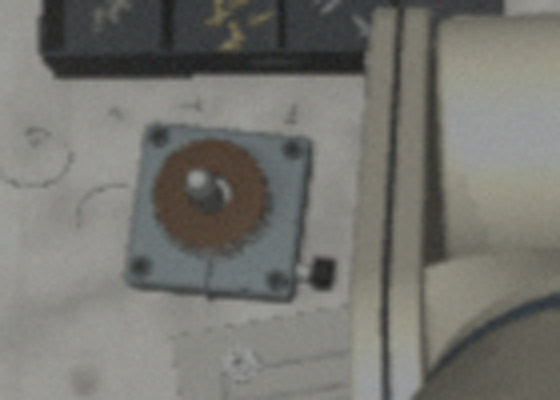

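```bash
python3 - <<'E'
from h import *
g=wray("w7",278.2,216.6,.011)[:2]; l=wray("w7",244.4,216.6,.011)[:2]; r=wray("w7",312,216.6,.011)[:2]
print(g,np.linalg.norm(l-r))
pick(g,.003,np.arctan2(g[1],g[0]),lift=.10,open_=.95,hover=.03)
a=np.arctan2(HUB[1],HUB[0]); move_pose([*HUB,.095+.003-OFF],down(a)); wait(.15)
im=read_camera("wrist"); cv2.imwrite("pics/w8.png",im[:,:,::-1]); crop(im,283,262,70,5,"pics/w8c.png")
print(get_tcp_pos(),get_grip_width()*88,get_time())
E
```

```text
[0.50050468 0.02460151] 0.05974674343692108
at [ 0.5006  0.0246 -0.0196] [ 0.67 -0.52 -0.91]
width mm 60.7697808861068 [ 0.5008  0.0246 -0.0192]
lifted 60.81547109588725 [-0.27 -0.25 -0.93] t 24.875
[0.58474071 0.20119354 0.07572636] 60.47833246536233 25.8833
```

View pics/w8c.png

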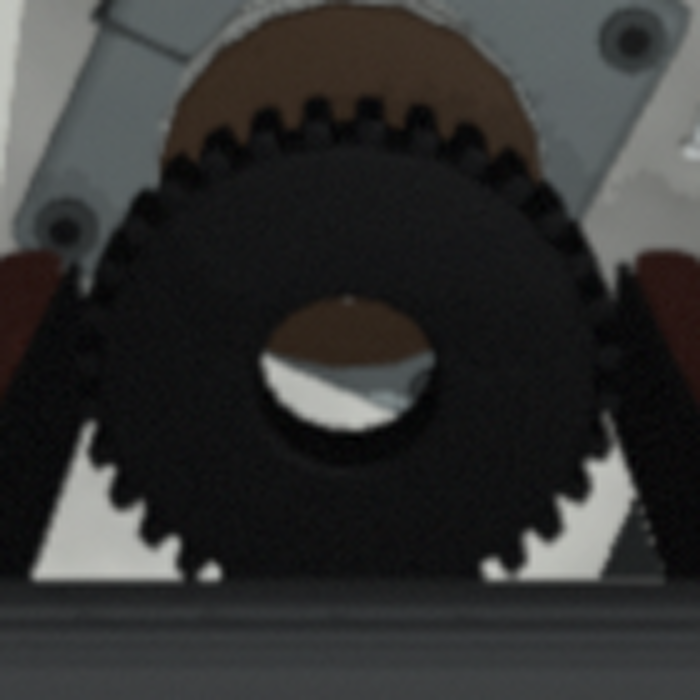

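```bash
python3 - <<'E'
from h import *
print(get_tcp_pos())
zs=.047+.003-OFF
print(press(zs)); firm()
im=read_camera("wrist"); cv2.imwrite("pics/w9.png",im[:,:,::-1])
E
```

```text
[0.58474071 0.20119354 0.07572636]
down False [0.5844 0.2029 0.0309] [-3.74  1.99 -1.97]
press True z err -0.0008 [ 0.46  0.21 -0.35] [ 1.14 -1.01  1.87] [-0.13 -0.21  0.05] 60.79797573118798 27.175
True
firm 1 [0.5835 0.203  0.0265] [-3.83 -0.59 12.99] 27.925
```

View pics/w9.png

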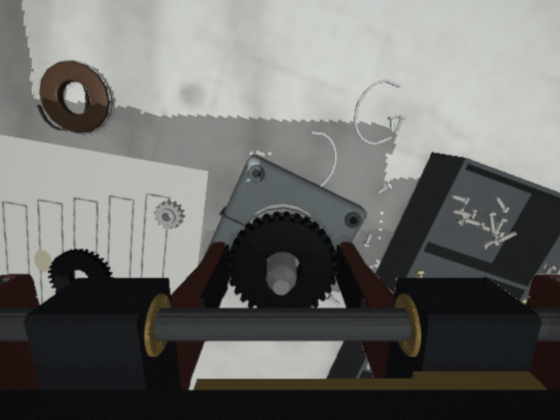

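```bash
python3 - <<'E'
from h import *
release(.85)
look(np.array([.427,.243]),.085,"w10")
im=cv2.imread("pics/w10.png"); crop(im[:,:,::-1],282,205,70,5,"pics/w10c.png")
E
```

```text
rel 74.95620924984716 [ 0.95  0.4  -0.35]
look 29.8083
```

View pics/w10.png

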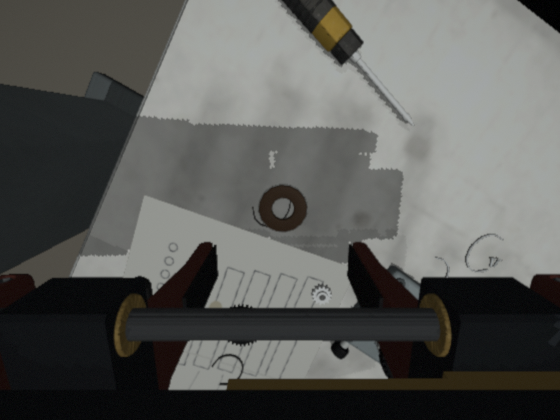

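View pics/w10c.png

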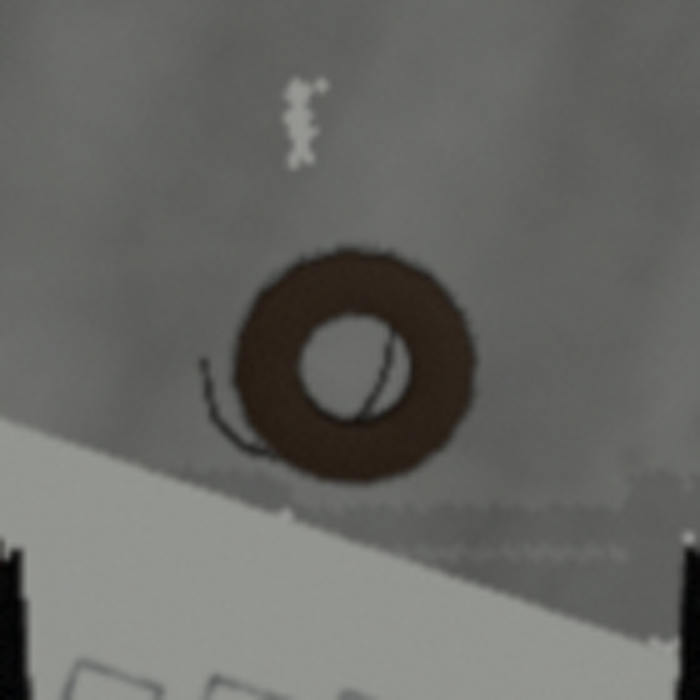

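```bash
python3 - <<'E'
from h import *
g=wray("w10",283,208.2,.007)[:2]; l=wray("w10",259,208.2,.007)[:2]; r=wray("w10",307,208.2,.007)[:2]
print(g,np.linalg.norm(l-r))
pick(g,.0028,np.arctan2(g[1],g[0]),lift=.10,open_=.8,hover=.03)
a=np.arctan2(HUB[1],HUB[0]); move_pose([*HUB,.095+.003-OFF],down(a)); wait(.15)
im=read_camera("wrist"); cv2.imwrite("pics/w11.png",im[:,:,::-1]); crop(im,283,262,70,5,"pics/w11c.png")
print(get_tcp_pos(),get_grip_width()*88,get_time())
E
```

```text
[0.42836674 0.24826502] 0.042773073867439344
at [ 0.4285  0.2483 -0.0196] [-0.03 -0.28  1.32]
width mm 41.48090772518305 [ 0.4284  0.2483 -0.0195]
lifted 41.80990223481913 [-0.22 -0.35 -1.69] t 32.1917
[0.58347267 0.20354601 0.07562455] 41.76410327011102 33.0917
```

View pics/w11c.png

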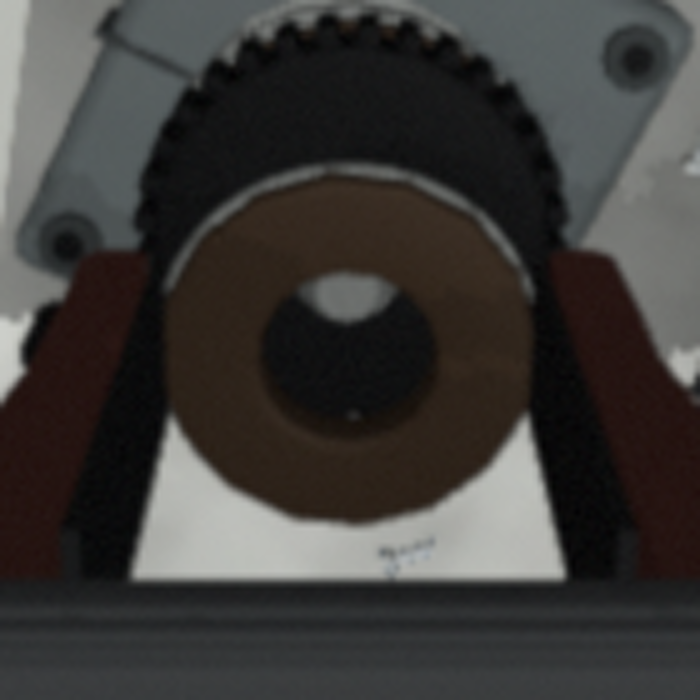

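```bash
python3 - <<'E'
from h import *
zs=.058+.0028-OFF
print(press(zs)); firm()
im=read_camera("wrist"); cv2.imwrite("pics/w12.png",im[:,:,::-1]);crop(im,283,262,70,5,"pics/w12c.png")
E
```

```text
down False [0.5847 0.2027 0.0417] [0.64 0.13 0.02]
press True z err -0.0012 [ 0.11 -0.1  -0.78] [-0.59 -0.72 -0.25] [ 0.08 -0.17  0.03] 42.53786432492586 34.2583
True
firm 2 [0.5844 0.2028 0.0359] [-5.65 -2.24 16.56] 35.3583
```

View pics/w12c.png

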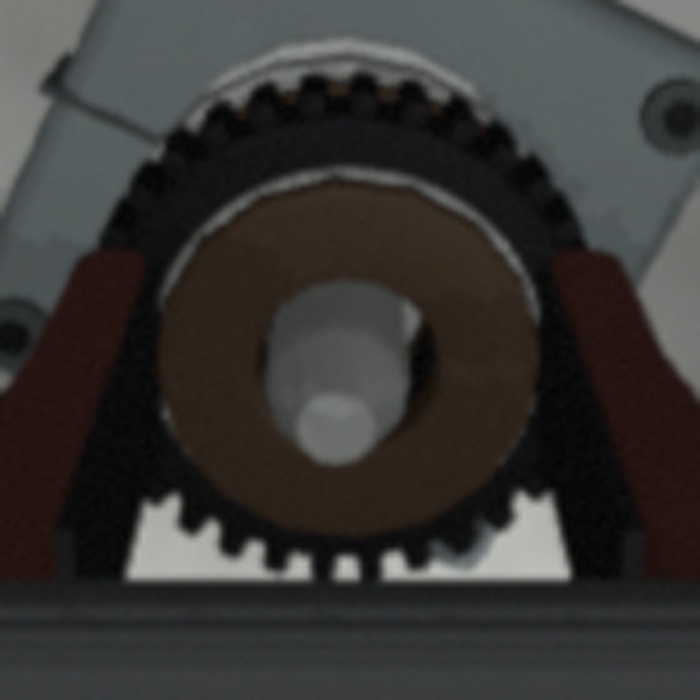

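The small disc is seated, but the tip height is 2.4 mm below nominal. The fingers may therefore be bearing on the gear, so I'll press the disc again from above with the fingertips straddling the shaft.

```bash
python3 - <<'E'
from h import *
release(.62,.085)
command_gripper(.28); print(get_grip_width()*88,get_time())
q=down(np.arctan2(HUB[1],HUB[0]))
movel([*HUB,.085],q,v=.15); im=read_camera("wrist"); cv2.imwrite("pics/w13.png",im[:,:,::-1])
E
```

```text
rel 54.52450406245137 [-0.11 -0.32  0.03]
24.866528055474635 36.8333
```

View pics/w13.png

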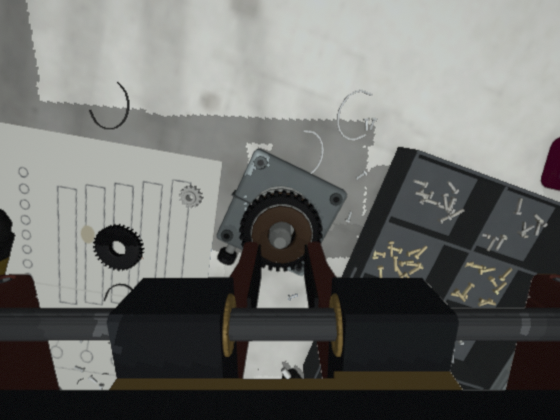

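```bash
python3 - <<'E'
from h import *
print(press(.065-OFF)); firm(7)
p=get_tcp_pos(); movel([*p[:2],.09],v=.25); command_gripper(.9)
print(get_time())
look(np.array([.598,-.1675]),.085,"w14")
im=cv2.imread("pics/w14.png"); crop(im[:,:,::-1],282,205,70,5,"pics/w14c.png")
im=read_camera("top"); c=im[140:240,140:280]; cv2.imwrite("pics/top14.png",cv2.resize(c,None,fx=4,fy=4,interpolation=cv2.INTER_CUBIC)[:,:,::-1])
E
```

```text
down False [0.5849 0.2028 0.0461] [0.01 1.09 0.13]
press True z err -0.0016 [-1.84 -0.31  8.41] [-1.78 -0.46  6.88] [-0.12  0.17 -0.01] 24.45619175331913 38.4
True
firm 0 [0.5859 0.2031 0.0409] [-1.62 -0.42  7.24] 38.8
40.1083
look 41.6917
```

View pics/w14c.png

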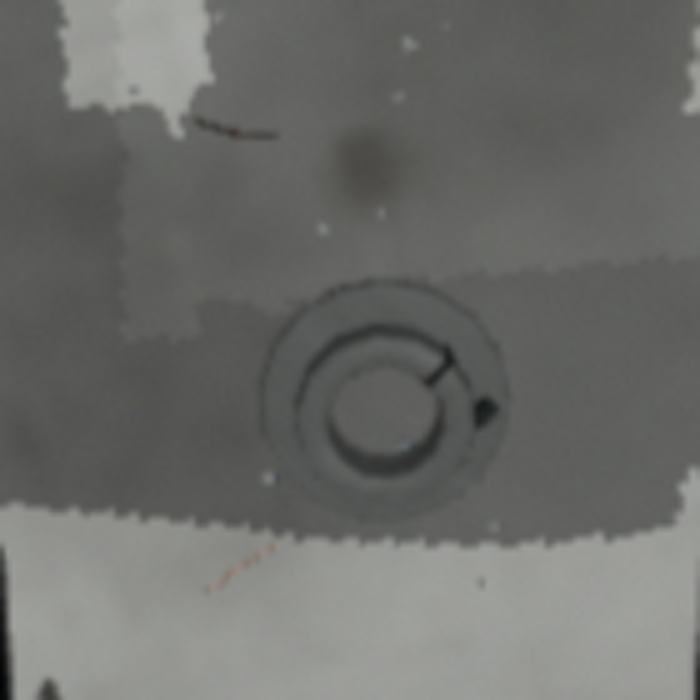

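View pics/top14.png

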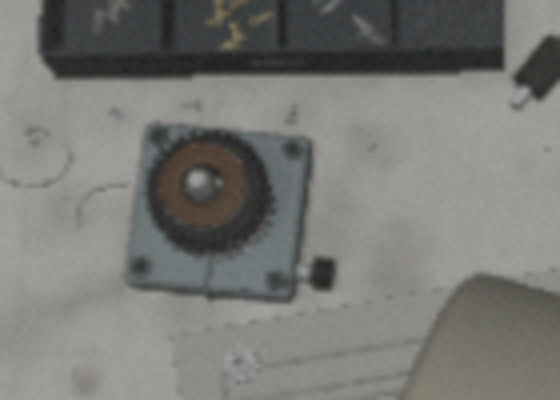

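```bash
python3 - <<'E'
from h import *
g=wray("w14",289.1,218,.016)[:2]; f=wray("w14",288.8,214.8,.005)[:2]
print(g,f); g=(g+f)/2
print(np.linalg.norm(wray("w14",212+258/5,214.8,.005)-wray("w14",212+510/5,214.8,.005)))
th=np.deg2rad(-70); az=np.arctan2(g[1],g[0])
print(inverse_kinematics([*g,.03],down(az+th)))
pick(g,.008,az+th,lift=.13,open_=.8,hover=.03)
a=np.arctan2(HUB[1],HUB[0])+th; move_pose([*HUB,.095+.008-OFF],down(a)); wait(.15)
im=read_camera("wrist"); cv2.imwrite("pics/w15.png",im[:,:,::-1]); crop(im,283,262,70,5,"pics/w15c.png")
print(get_tcp_pos(),get_grip_width()*88,get_time())
E
```

```text
[ 0.60409834 -0.16886778] [ 0.60402155 -0.16905115]
0.04548129646756198
[-2.91709485e-01  6.46399296e-01  1.71006626e+00 -4.44089210e-16
  7.85127093e-01  1.20275747e+00]
at [ 0.604  -0.169  -0.0148] [0.36 0.05 0.36]
width mm 30.626518046986885 [ 0.6041 -0.169  -0.0144]
lifted 30.89337997666957 [-0.35  0.85 -2.16] t 45.125
[0.5855095  0.20172535 0.08068332] 31.20234698648379 46.725
```

View pics/w15.png

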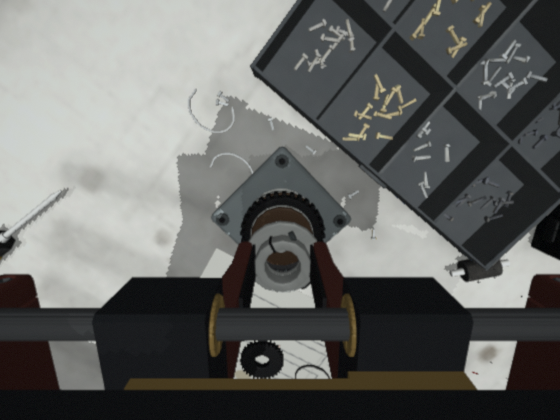

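View pics/w15c.png

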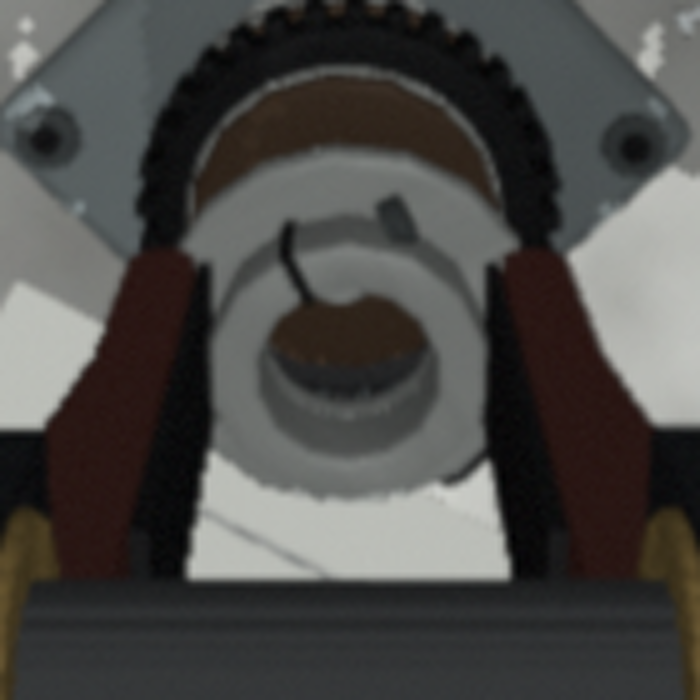

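Plate held by the collar, clear of the slit and screw, with the bore at (283,267) centred over the stack. Next I'll lower and press it.

```bash
python3 - <<'E'
from h import *
zs=.065+.008-OFF
print(press(zs)); firm()
im=read_camera("wrist"); cv2.imwrite("pics/w16.png",im[:,:,::-1]);crop(im,283,262,70,5,"pics/w16c.png")
E
```

```text
down False [0.5845 0.2026 0.0536] [ 0.53  0.82 -0.94]
press True z err -0.0009 [0.18 0.16 1.89] [2.01 0.36 4.26] [ 0.05 -0.2  -0.03] 31.187733299531843 47.8083
True
firm 1 [0.5857 0.2031 0.0494] [-2.78 -1.13 14.15] 48.5583
```

View pics/w16c.png

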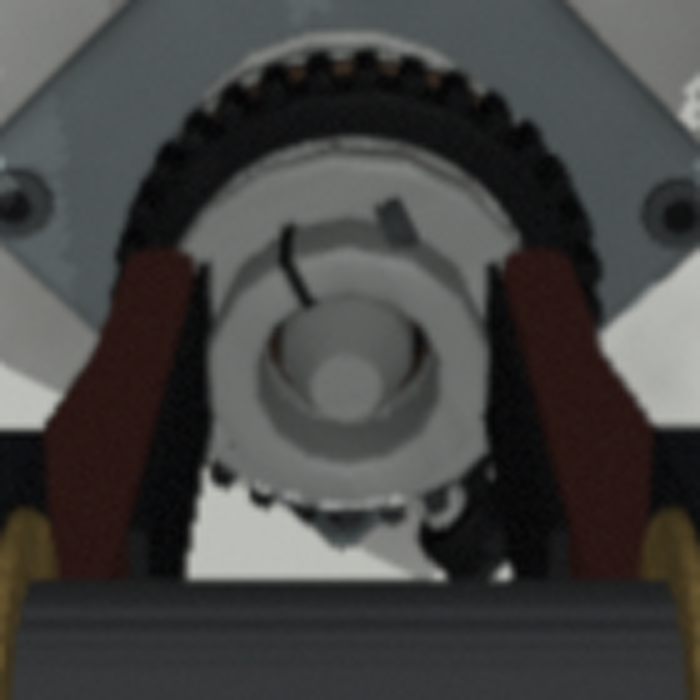

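```bash
python3 - <<'E'
from h import *
release(.6,.13)
p=get_tcp_pos(); print(p)
a=np.arctan2(HUB[1],HUB[0]); y=np.array([np.sin(a),-np.cos(a)]); c=HUB+.1*y
look(c,.16,"w17",a)
im=cv2.imread("pics/w17.png")
K,T=camT("wrist",*np.split(np.load("w17.npy"),[3])); 
u,v=proj([*HUB,.06],K,T); print(u,v); crop(im[:,:,::-1],int(u),max(75,int(v)),75,7,"pics/w17c.png")
for z in (.04,.08): print(proj([*HUB,z],K,T))
im=read_camera("scene"); crop(im,220,275,45,8,"pics/s17c.png")
E
```

```text
rel 53.176552176288894 [ 0.69  0.32 -0.  ]
[0.58575921 0.20313451 0.13076019]
look 51.0833
281.27417929301026 97.48807355914526
[281.32475816  99.59876549]
[281.21577117  95.0506614 ]
```

View pics/w17c.png

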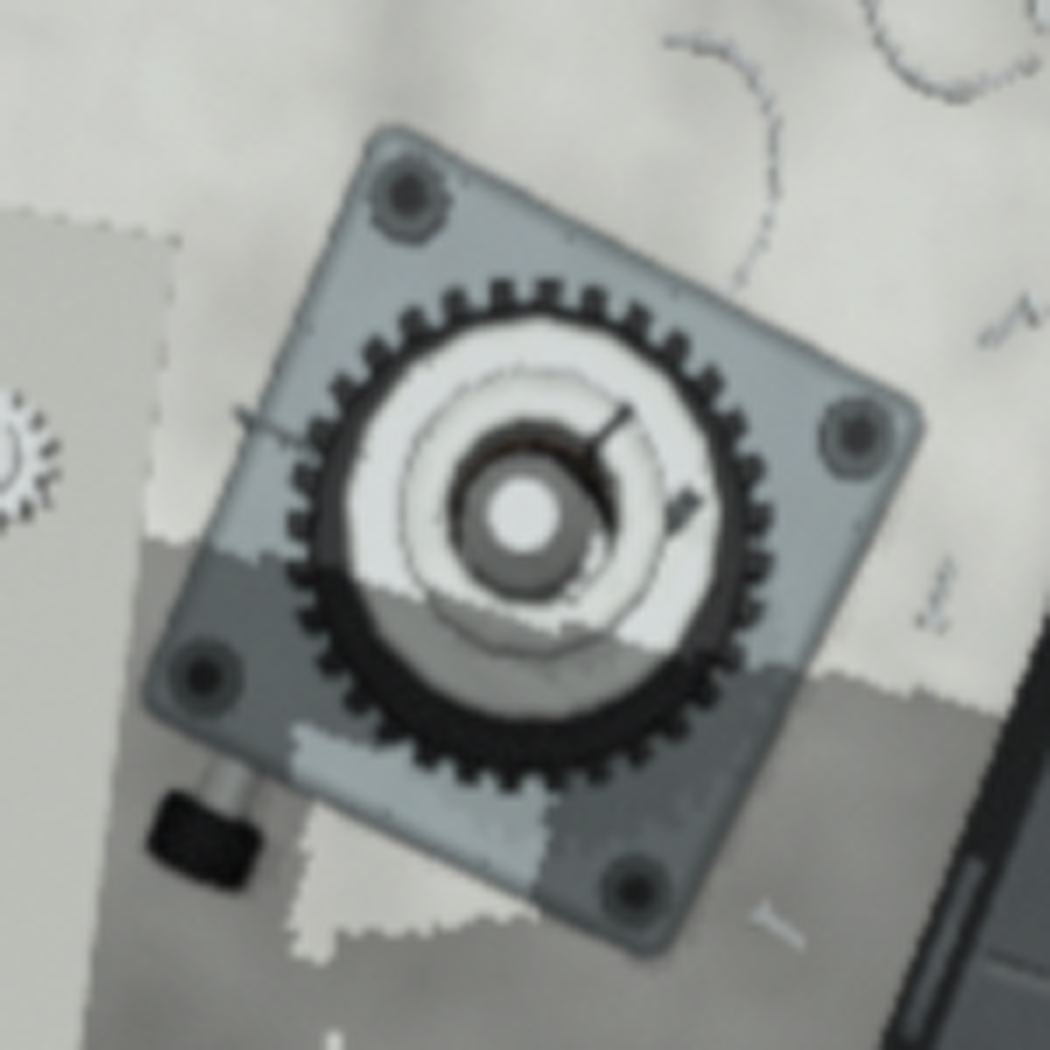

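View pics/s17c.png

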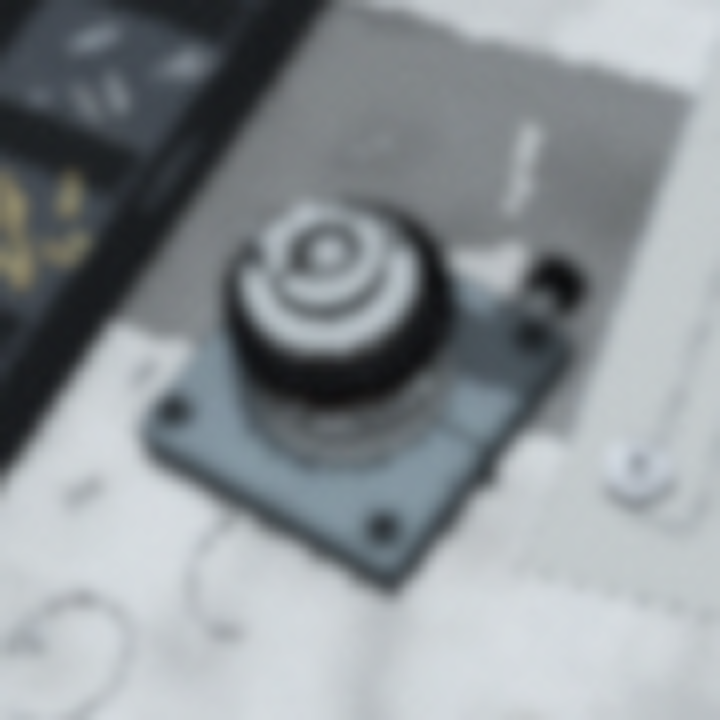

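```bash
python3 - <<'E'
from h import *
print(get_tcp_pos(),get_ft_force(),get_time()); job_done()
E
```

```text
[0.61761588 0.10856078 0.15982674] [0.24132046 0.24798999 0.3157576 ] 51.1333
the job is handed in; nothing more can be done
```

The clutch is rebuilt on the hub shaft in the required order: large disc, 62 mm drive gear, small disc, then the pressure plate with its collar up. I handed it in at about 51 s of the 109 s allowed; no verdict is reported.

**Press forces:** the wrist sensor held these steady readings for 0.3 s on each part, with the fingers still gripping it:

| Part | Force |
|---|---|
| Large disc | about 13 N |
| Drive gear | about 13 N |
| Small disc | about 16.5 N gripped, about 7 N re-pressed |
| Pressure plate | about 14 N |

I pressed the small disc a second time from above because the fingertips may have been bearing on the gear the first time.

**Last checks:** the final wrist and scene pictures show the stack flat and centred on the shaft. The pressure plate's top is about level with the shaft tip. The gripper was open and clear of everything.

**What went wrong or disagreed:**
- **Finger length:** the fingertips are about 23 mm behind the reported tool point, so my first grasp of the large disc closed on nothing. A touch test on the bench showed the offset, and I corrected for it.
- **False stop:** the first descent of the large disc stopped early on a brief force reading near the shaft's taper, and I resumed it without trouble.
- **Seating heights:** the tool read 1 to 2.5 mm below nominal while pressing. I put this down to the uncertain finger offset and slip in the grip. The pictures agree with the parts being seated, but I did not measure the heights separately.

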